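Close a soil pressure cell: find the keyways, press the collar home and hold it

TASK

Close the soil pressure cell: pick up the black knurled collar from the bench, set it upright over the cell's brass neck and turn it under a little downward pressure until the hidden keyways inside it drop over the neck's three pins. Then push it fully home against the spring, down onto the flange, and hold it there so that the cell can be bled: the spring lifts it again if it is let go, so finish with the fingers still holding the collar down. Leave the small white-capped vial, the open soil tin and the brass weight where they stand.

Things in the scene. Friction and masses are not known exactly. Their poses are not given: they have to be found in the camera images.
- collar: Loose black knurled cap (the collar), 58 mm outside diameter, 40 mm high, 0.13 to 0.21 kg, standing open end down. Origin: centre of its underside, z up along its axis. Round outside: it may be gripped at any yaw. Its bore, 30 mm deep, passes over the neck with 1.5 mm clearance all round.
- collar_top (a point): Centre of the collar's flat top, 40 mm above its underside; a brass plug 12 mm wide stands 4 mm above it. Inside the bore are three keyways, 120 degrees apart, 10 mm wide, running the full depth; nothing outside shows where they are.
- cell: Pressure cell, fixed to the bench: grey square foot 104 mm wide, its top 14 mm above the bench; clear chamber with soil; aluminium flange 66 mm in diameter, its upper face 60 mm above the bench; brass neck on it. A drain nipple reaches 74 mm from the axis on the -x side, 8 mm above the bench. Origin: on the cell's axis at bench height, z up.
- seat (a point): Centre of the flange's upper face, on the cell's axis 60 mm above the bench, z up. The collar is home when its underside lies on this face.
- pin_level (a point): On the cell's axis, 75 mm above the bench: the upper side of three steel pins, 5 mm thick, 120 degrees apart, that stick out 6 mm from the neck (34 mm diameter). The neck was screwed in at any angle: their bearing does not follow the cell's axes. The collar first rests on them; turned either way, at most 120 degrees, its keyways meet them (within 0.1 rad) and it drops.
- gasket_top (a point): On the cell's axis, 93.5 mm above the bench: top of the neck's black sprung gasket plate (26 mm diameter) at rest; the brass neck ends at 87 mm with a chamfer. The aligned collar drops 9 mm by its own weight onto this plate; the last 5.5 mm push it down, 6 N at first and about 12 N when home. Let go, the collar rises again.
- vial_c: Bystander: small glass vial with white cap, 34 mm diameter, 77 mm high, standing loose. Origin: centre of its underside.
- tin_b: Bystander: open metal tin with soil, 73 mm diameter, 48 mm high, standing loose. Origin: centre of its underside.
- weight1: Bystander: brass balance weight with knob, 28 mm diameter, 38 mm high, standing loose. Origin: centre of its underside.
Mind the look-alikes: they are no part of the job. Leave any orange look-alike of the collar alone. Leave any turquoise look-alike of the cell alone.

How it is judged (in metres and radians):
On the way, in this order (a step that is already met when the one before it is completed fails the run):
1. the collar has been lifted and brought over the neck (horizontal distance between collar and seat below 0.02 m and z of collar in the frame of seat above 0.017 m), for 0.02 s.
2. its keyways have dropped over the pins (horizontal distance between collar and seat below 0.004 m and z of collar in the frame of seat below 0.008 m), for 0.02 s.
At the end, for the whole second after the job is handed in: The collar sits over the neck with its axis within 4 mm of the cell's and upright within 0.08 rad, its underside within 2 mm of the flange (the spring lifts it 5.5 mm when let go), at rest, with the fingers still pressing on it with more than 2 N (horizontal distance between collar and seat below 0.004 m and z of collar in the frame of seat below 0.002 m and angle between collar's own z axis and vertical below 0.08 rad and contact force between the fingers and collar above 2 N and linear speed of collar below 0.02 m/s); the arm keeps its last pose, push and grip.
It fails at once if the vial is pushed more than 20 mm or tipped (distance of vial_c from where it was at the start of the episode above 0.02 m or angle between vial_c's own z axis and vertical above 0.5 rad).
It fails at once if the soil tin is pushed more than 20 mm or tipped (distance of tin_b from where it was at the start of the episode above 0.02 m or angle between tin_b's own z axis and vertical above 0.5 rad).
It fails at once if the brass weight is pushed more than 20 mm or tipped (distance of weight1 from where it was at the start of the episode above 0.02 m or angle between weight1's own z axis and vertical above 0.5 rad).
It also fails if it takes over 67 s, if anything falls off the work surface, if the arm or the gripper's body presses on something with over 40 N, if the wrist force passes 120 N, or if a joint passes its speed limit or range.

ROBOT

A 6-joint arm with a two-finger parallel gripper is mounted at the origin on a cart in front of the work surface, level with it; the furniture and walls round the work are solid. World frame = base frame: x ahead of the robot, y to its left, z up, the work surface at z = 0. Lengths are in m, angles in degrees, forces in N, time in s.
With the tool pointing down it reaches from about 0.375 to 0.9 m from the base axis. Payload 3.1 kg.
Tool frame: the origin (TCP) lies at the very end of the fingers, on their centre line; the grasp point (between the pads) lies 19 mm behind it; z points along the fingers, y is the direction in which the jaws open and shut (so a half turn about z gives the same grasp; the last joint's range is limited). The gripper opens to 87 mm and grips with 3 to 60 N. Pads are 19 mm wide; open, the fingers measure 117 mm over their backs; the gripper's body (75 mm by 190 mm) begins 51 mm behind the grasp point.
Start: joints at [54.574, 30.224, 82.088, -0, 67.689, -10.227], TCP at [0.266, 0.566, 0.223] pointing down, gripper open.
Joint ranges: [-176.69, 176.69], [-43.24, 126.21], [12.49, 139.97], [-82, 262], [0, 151.66], [-163.58, 163.58]. Speed limits (degrees/s): [159.86, 159.86, 180, 180, 180, 180].

INTERFACE

Orientations are given as a 3x3 rotation matrix whose columns are the frame's x, y, z axes.
In Python, from rig import read_state, capture, hand_in gives the robot as it stands. The module is installed in compiled form; this text tells all that it offers.
- The arm moves only by the tool send_rows, never from a script. Its argument "moves" is one flat list of numbers, 7 for each row, row after row: the turn, a rotation vector about the world's x, y, z in degrees, then the shift along the world's x, y, z in cm, then the gripper's target within -1 to 1 (fully open at 1, half-way at 0, shut at -1). In form: [rx, ry, rz, tx, ty, tz, hand, rx, ry, rz, tx, ty, tz, hand, ...]. A call has 1 to 20 rows; each row shifts and turns the commanded pose from where the row before left it; what a row does not reach is not made up. A row lasts 1/10 s, in which the tool goes at most 50 mm and 8.59 degrees, less where a joint would pass 70% of its speed; a pose out of reach is approached as far as the arm can. A call with a gripper value outside its range is refused whole. The fingers move at their own pace and stop on an object; the grip force is fixed at half the most. Time passes only in rows, so rows that do not move let the fingers close. It gives the time, the measured TCP pose, the force and the opening at its end, in the units of the state.
- read_state(): the state, without advancing time (a new reading comes with each control period).
- capture(name): name is "scene" or "top"; returns a dict with "pixels" (480x640x3 uint8, red, green, blue), "vertical_fov" (degrees; the focal length in pixels is half the picture's height over the tangent of half this angle, whatever the lens; pixels are square), "cx", "cy" (the principal point, pixels), "rvec" (rotation vector, rad) and "tvec" (3), from world to camera coordinates, as OpenCV has them. Camera axes: x right, y down, z forward; pixel columns grow to the right and rows downward; lengths in m; the calibration is good to about 2 mm. A picture is of the moment at which its call begins. There is no depth.
- hand_in(): hands the job in, once; it reports no verdict.
The state is a dict: "time_s": time; "joint_positions": joint angles; "qvel": joint speeds; "tau": joint torques, N m; "position": TCP position; "tcp_rot": TCP orientation; "force": force on the tool from outside, world axes, zero at the start; "moment": the same for the moment, N m; "opening": opening from 0.0 (shut) to 1.0 (fully open).
Only numpy, scipy, OpenCV 4.12 (cv2) and the standard library are available. Lean on these libraries where they do the work, as an engineer would, in place of code of your own. Each camera call takes 0.05 s, during which the arm holds its last target.

## Working session

There is one attempt and no reset: what is moved stays moved. The work goes in short steps, Python scripts to look and compute and a tool call to move; the robot and the scene stay as the last step left them, time stands still between calls to the robot, and variables do not carry over. Pictures are saved under pics/ and viewed, and the job is handed in when it is done.

Besides the shell and the picture viewer there is one more tool, called after "Request:" as name(argument=value, ...), one argument or row to a line, values as JSON. send_rows: Moves the arm, as the interface text tells. Its arguments: {"type":"object","properties":{"moves":{"type":"array","items":{"type":"number"}}},"required":["moves"]}

```bash
mkdir -p pics
python3 - <<'E'
from rig import *
import cv2,numpy as np
s=read_state(); print({k:np.round(v,3).tolist() for k,v in s.items()})
for n in("scene","top"):
    c=capture(n); cv2.imwrite(f"pics/{n}0.png",c["pixels"][:,:,::-1]); print(n,c["vertical_fov"],c["cx"],c["cy"],c["rvec"],c["tvec"])
    np.savez(f"{n}0.npz",**c)
E
```

```text
{'time_s': 0.0, 'joint_positions': [54.575, 30.278, 82.156, -0.0, 67.688, -10.228], 'qvel': [-0.09, 0.036, -0.004, 0.022, 0.012, -0.026], 'tau': [0.002, -44.003, -17.66, 0.063, 0.058, -0.0], 'position': [0.266, 0.565, 0.222], 'tcp_rot': [[-0.905, 0.426, -0.001], [0.426, 0.905, -0.002], [0.0, -0.002, -1.0]], 'force': [0.074, -0.9, -0.727], 'moment': [0.01, -0.006, -0.019], 'opening': 0.994}
scene 42.97697777138643 325.36050796310616 236.05722352161501 [ 2.26038277 -0.99349209  0.34414269] [-0.35255603  0.36710605  0.78341116]
top 42.29118809139909 322.83845155603836 235.13984076845855 [ 2.15761957 -2.13731479  0.21093062] [-0.007275    0.51791436  0.95547883]
```

View pics/scene0.png

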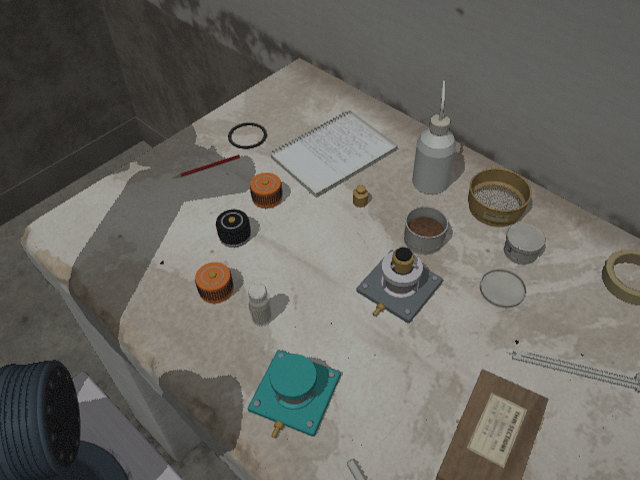

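View pics/top0.png

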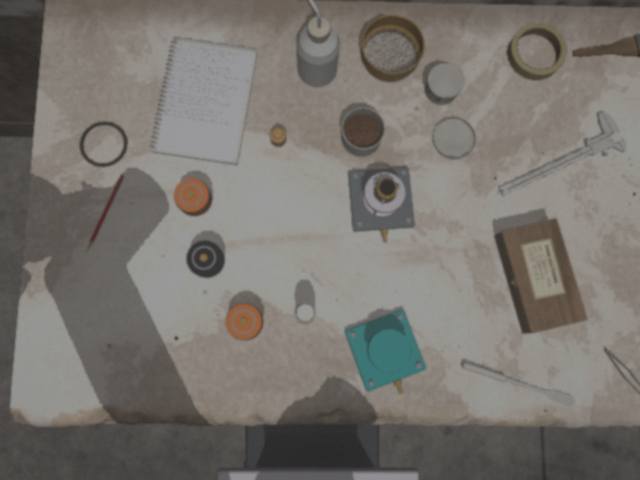

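The collar is black, at about (205,257) in the top view and (233,227) in the scene view. The grey cell is at about (385,190) in top and (402,270) in scene. I'll zoom in on both.

```bash
cat > h.py <<'E'
import numpy as np,cv2
def load(n): return dict(np.load(n,allow_pickle=True))
def K(c):
    f=240/np.tan(np.radians(float(c["vertical_fov"]))/2); return np.array([[f,0,float(c["cx"])],[0,f,float(c["cy"])],[0,0,1]])
def cast(c,uv,z):
    R=cv2.Rodrigues(c["rvec"])[0]; C=-R.T@c["tvec"]; d=R.T@np.linalg.inv(K(c))@np.array([uv[0],uv[1],1.]); return C+d*(z-C[2])/d[2]
def proj(c,P): return cv2.projectPoints(np.array(P,float).reshape(-1,1,3),c["rvec"],c["tvec"],K(c),None)[0].reshape(-1,2)
E
python3 - <<'E'
from h import *
t=load("top0.npz");s=load("scene0.npz")
def crop(c,x,y,w=50):return cv2.resize(c["pixels"][y-w:y+w,x-w:x+w,::-1],(400,400),interpolation=cv2.INTER_CUBIC)
cv2.imwrite("pics/crops.png",np.vstack([np.hstack([crop(t,205,257,35),crop(t,385,195,35)]),np.hstack([crop(s,233,227,35),crop(s,402,275,50)])])[:, :])
cv2.imwrite("pics/crops.png",cv2.resize(cv2.imread("pics/crops.png"),(600,600)))
for c in(t,s):
    R=cv2.Rodrigues(c["rvec"])[0]; print("cam",-R.T@c["tvec"])
print("collar",cast(t,(204,257.5),.044),cast(s,(233,219.5),.044))
print("cell",cast(t,(388,187),.0935),cast(s,(403.5,254),.0935))
E
```

```text
cam [0.3519921  0.0258204  1.02794109]
cam [ 0.08281027 -0.42220192  0.82926694]
collar [0.47954136 0.1864005  0.044     ] [0.48242855 0.18447526 0.044     ]
cell [ 0.58653404 -0.10164916  0.0935    ] [ 0.58621592 -0.10307428  0.0935    ]
```

View pics/crops.png

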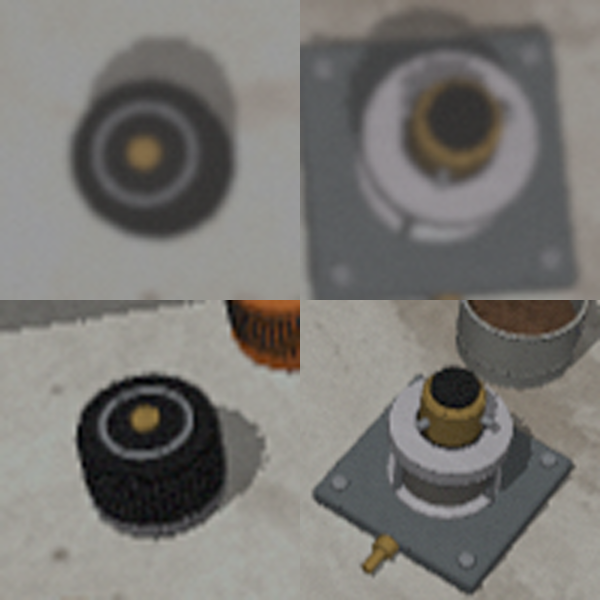

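The top view shows the brass plug at crop (145,153), and the gasket and two pins on the neck. Next I'll get centroids from colour masks.

```bash
cat > meas.py <<'E'
from h import *
def blob(c,mask,x,y,w):
    m=np.zeros_like(mask); m[y-w:y+w,x-w:x+w]=mask[y-w:y+w,x-w:x+w]
    n,l,st,ce=cv2.connectedComponentsWithStats(m.astype(np.uint8)); i=1+np.argmax(st[1:,4]); 
    k,_=cv2.findContours((l==i).astype(np.uint8),cv2.RETR_EXTERNAL,cv2.CHAIN_APPROX_NONE)
    h=cv2.convexHull(k[0]); e=cv2.fitEllipse(h) if len(h)>5 else None
    return st[i],ce[i],e
def hsv(c):return cv2.cvtColor(c["pixels"],cv2.COLOR_RGB2HSV)
E
python3 - <<'E'
from meas import *
t=load("top0.npz");s=load("scene0.npz")
for nm,c,(x,y),(gx,gy),(fx,fy) in(("top",t,(204,257),(387,187),(384,192)),("scene",s,(233,220),(403,254),(402,267))):
    h=hsv(c);H,S,V=[h[...,i].astype(int) for i in range(3)]
    brass=(H>10)&(H<30)&(S>90)&(V>60)
    st,ce,e=blob(c,brass,x,y,12); print(nm,"plug",st,ce, cast(c,ce,.044))
    dark=V<70
    st,ce,e=blob(c,dark,gx,gy,12); print(" gasket",st,ce,e,cast(c,ce,.0935))
    st,ce,e=blob(c,(S<45)&(V>125),fx,fy,26);print(" flange",st,e,cast(c,e[0],.06))
    g=cv2.inRange(h,(85,15,60),(115,90,130))
    st,ce,e=blob(c,dark,x,y+5,28); print(" collar body",st,ce,e,cast(c,e[0],.03))
    for nmm,P in (("vial",0),):pass
print("vial",cast(t,(305,313),.077),cast(s,(258,290),.077))
print("tin",cast(t,(362,129),.048),cast(s,(427,222),.048))
print("weight",cast(t,(278,133),.03),cast(s,(361,190),.036))
print("orange",cast(t,(192,194),.044),cast(t,(244,321),.044), "foot nw",cast(t,(385,235),.008))
E
```

```text
top plug [200 254   7   7  41] [203.         257.14634146] [0.48009071 0.18800384 0.044     ]
 gasket [380 180  15  15 176] [386.90909091 186.92613636] ((386.9317626953125, 186.9170379638672), (14.357460975646973, 14.68112850189209), 173.9017791748047) [ 0.58662746 -0.09995018  0.0935    ]
 flange [365 174  40  42 633] ((384.2535400390625, 193.54872131347656), (38.87953186035156, 42.74819564819336), 9.785995483398438) [ 0.58405039 -0.10006877  0.06      ]
 collar body [188 241  36  36 482] [206.92323651 259.67427386] ((205.17559814453125, 258.4472351074219), (34.682796478271484, 36.21622848510742), 123.04917907714844) [0.47983802 0.18674076 0.03      ]
scene plug [228 216   7   7  35] [231.2        219.14285714] [0.48088317 0.18742874 0.044     ]
 gasket [395 247  17  14 189] [403.23280423 253.74603175] ((403.3077392578125, 253.71636962890625), (13.865643501281738, 16.76523780822754), 89.90863800048828) [ 0.58633481 -0.10246001  0.0935    ]
 flange [376 241  52  42 943] ((398.9239807128906, 259.60772705078125), (42.03235626220703, 58.1231575012207), 109.18331909179688) [ 0.59520311 -0.09023336  0.06      ]
 collar body [216 210  35  37 887] [233.34498309 228.12739572] ((233.2012176513672, 227.38427734375), (34.62344741821289, 38.209259033203125), 155.46714782714844) [0.47747215 0.18111453 0.03      ]
vial [0.39185344 0.02489719 0.077     ] [0.39582167 0.02338002 0.077     ]
tin [ 0.69585992 -0.06576223  0.048     ] [ 0.69932211 -0.06973902  0.048     ]
weight [0.69273247 0.07355068 0.03      ] [0.69123557 0.07136571 0.036     ]
orange [0.5827543 0.209686  0.044    ] [0.38000975 0.12021763 0.044     ] foot nw [ 0.52540659 -0.10740788  0.008     ]
```

Request:
send_rows(
  moves=[0,0,0,1.8,-3.1,0,1,0,0,0,1.8,-3.1,0,1,0,0,0,1.8,-3.1,0,1,0,0,0,1.8,-3.1,0,1,0,0,0,1.8,-3.1,0,1,0,0,0,1.8,-3.1,0,1,0,0,0,1.8,-3.1,0,1,0,0,0,1.8,-3.1,0,1,0,0,0,1.8,-3.1,0,1,0,0,0,1.8,-3.1,0,1,0,0,0,1.8,-3.1,-2,1,0,0,0,1.7,-3.7,-3,1,0,0,0,0,0,-3,1,0,0,0,0,0,-3,1,0,0,0,0,0,0,1,0,0,0,0,0,0,1],
)

```text
time_s: 1.7
position: [0.4806, 0.1879, 0.1127]
tcp_rot: [[-0.905, 0.426, -0.002], [0.426, 0.905, -0.0], [0.001, -0.001, -1.0]]
force: [-0.3, -0.7, 0.5]
opening: 1.0
```

Run:
```python
from rig import *
import cv2,numpy as np
s=read_state(); print({k:np.round(v,4).tolist() for k,v in s.items()})
ims=[]
for n in("scene","top"):
    c=capture(n); np.savez(f"{n}1.npz",**c); 
    x,y=(233,200) if n=="scene" else (205,250)
    ims.append(cv2.resize(c["pixels"][y-80:y+80,x-80:x+80,::-1],(400,400),interpolation=cv2.INTER_CUBIC))
cv2.imwrite("pics/a1.png",np.hstack(ims))
```

```text
{'time_s': 1.7, 'joint_positions': [8.9376, 31.5205, 103.3677, 0.0003, 45.2016, -55.8694], 'qvel': [0.6172, -2.0676, -1.3652, 0.0189, -0.2795, -0.0342], 'tau': [-0.2666, -36.8736, -10.2487, -0.0021, 0.1332, -0.0006], 'position': [0.4806, 0.1879, 0.1127], 'tcp_rot': [[-0.9049, 0.4257, -0.0015], [0.4257, 0.9049, -0.0002], [0.0013, -0.0009, -1.0]], 'force': [-0.2571, -0.6575, 0.5356], 'moment': [-0.0082, -0.0094, -0.0209], 'opening': 0.9997}
```

View pics/a1.png

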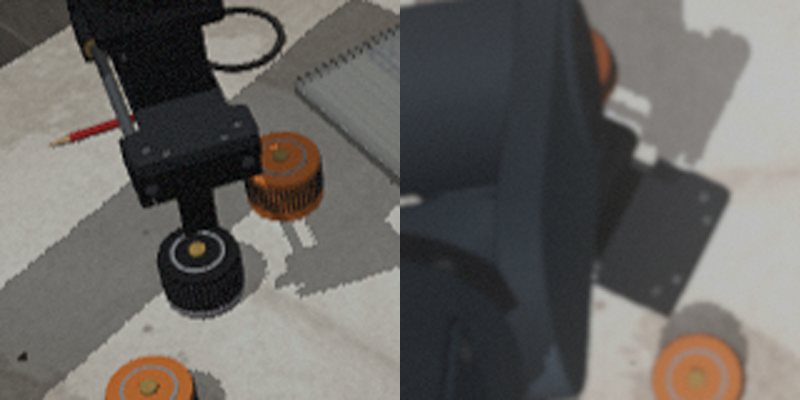

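Request:
send_rows(
  moves=[0,0,0,0,0,-2,1,0,0,0,0,0,-2,1,0,0,0,0,0,-2,1,0,0,0,0,0,-2,1,0,0,0,0,0,-1.3,1,0,0,0,0,0,-0.9,1,0,0,0,0,0,0,1,0,0,0,0,0,0,1],
)

```text
time_s: 2.6
position: [0.4814, 0.1881, 0.0115]
tcp_rot: [[-0.905, 0.426, 0.001], [0.426, 0.905, 0.0], [-0.001, 0.001, -1.0]]
force: [-0.1, 0.2, -0.5]
opening: 1.002
```

Request:
send_rows(
  moves=[0,0,0,0,0,0,-1,0,0,0,0,0,0,-1,0,0,0,0,0,0,-1,0,0,0,0,0,0,-1,0,0,0,0,0,0,-1,0,0,0,0,0,0,-1,0,0,0,0,0,0,-1,0,0,0,0,0,0,-1,0,0,0,0,0,0,-1,0,0,0,0,0,0,-1],
)

```text
time_s: 3.6
position: [0.4809, 0.1879, 0.011]
tcp_rot: [[-0.905, 0.426, 0.0], [0.426, 0.905, -0.0], [-0.0, -0.0, -1.0]]
force: [-0.1, 0.2, 3.6]
opening: 0.646
```

Run:
```python
from rig import *
import cv2,numpy as np
s=read_state(); print({k:np.round(v,4).tolist() for k,v in s.items()})
```

```text
{'time_s': 3.6, 'joint_positions': [8.9308, 42.2227, 106.0324, -0.0089, 31.739, -55.8693], 'qvel': [0.0474, 0.0939, 0.0374, -0.0205, -0.0104, -0.0484], 'tau': [0.1242, -39.2329, -5.9502, 0.1287, -0.0997, 0.0411], 'position': [0.4809, 0.1879, 0.011], 'tcp_rot': [[-0.9049, 0.4257, 0.0001], [0.4257, 0.9049, -0.0001], [-0.0001, -0.0, -1.0]], 'force': [-0.0838, 0.2407, 3.6445], 'moment': [-0.1671, 0.1377, 0.1044], 'opening': 0.6463}
```

Request:
send_rows(
  moves=[0,0,0,0,0,1,-1,0,0,0,0,0,2,-1,0,0,0,0,0,3,-1,0,0,0,0,0,3,-1,0,0,0,0,0,3,-1,0,0,0,0,0,2,-1,0,0,0,0.5,-1.4,0,-1,0,0,0,1,-2.75,0,-1,0,0,0,1,-2.75,0,-1,0,0,0,1,-2.75,0,-1,0,0,0,1,-2.75,0,-1,0,0,0,1,-2.75,0,-1,0,0,0,1,-2.75,0,-1,0,0,0,1,-2.75,0,-1,0,0,0,1,-2.75,0,-1,0,0,0,1,-2.75,0,-1,0,0,0,0.56,-1.75,0,-1,0,0,0,0.5,-1.0,0,-1,0,0,0,0,0,0,-1,0,0,0,0,0,0,-1],
)

```text
time_s: 5.6
position: [0.5856, -0.1002, 0.1504]
tcp_rot: [[-0.905, 0.426, -0.002], [0.426, 0.905, 0.001], [0.002, 0.0, -1.0]]
force: [0.5, 0.2, -3.0]
opening: 0.645
```

```bash
cat > look.py <<'E'
from rig import *
import cv2,numpy as np,sys
k=sys.argv[1]
s=read_state(); print({k:np.round(v,4).tolist() for k,v in s.items() if k not in("tau","qvel")})
ims=[]
for n in("scene","top"):
    c=capture(n); np.savez(f"{n}{k}.npz",**c)
    x,y=(403,245) if n=="scene" else (385,190)
    ims.append(cv2.resize(c["pixels"][y-60:y+60,x-60:x+60,::-1],(400,400),interpolation=cv2.INTER_CUBIC))
cv2.imwrite(f"pics/a{k}.png",np.hstack(ims))
E
python3 look.py 2
```

```text
{'time_s': 5.6, 'joint_positions': [-20.4929, 33.0357, 90.4554, 0.0329, 56.6291, -85.318], 'position': [0.5856, -0.1002, 0.1504], 'tcp_rot': [[-0.9049, 0.4257, -0.0018], [0.4257, 0.9049, 0.0012], [0.0021, 0.0003, -1.0]], 'force': [0.4509, 0.2252, -3.0398], 'moment': [0.0115, -0.0253, 0.0033], 'opening': 0.6452}
```

View pics/a2.png

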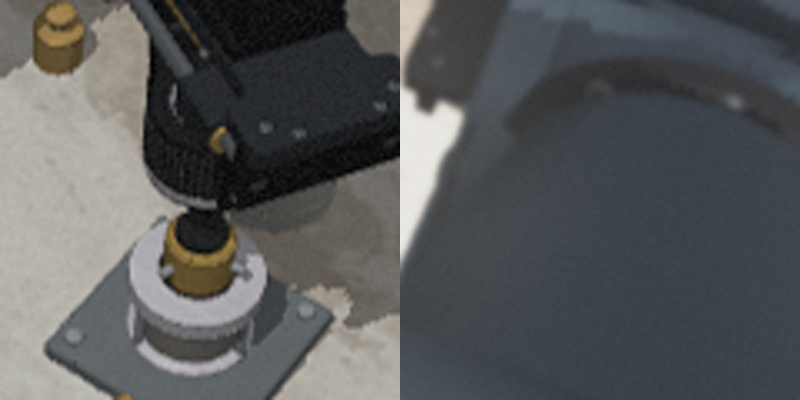

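Run:
```python
from h import *
c=load("scene2.npz"); im=c["pixels"][:,:,::-1].copy()
x0,y0,w=345,185,100
big=cv2.resize(im[y0:y0+w,x0:x0+w],(800,800),interpolation=cv2.INTER_CUBIC)[:600]
a=np.linspace(0,2*np.pi,90)
def circ(cx,cy,z,r,col):
    p=proj(c,np.c_[cx+r*np.cos(a),cy+r*np.sin(a),0*a+z])
    q=((p-[x0,y0]+.5)*8).astype(int); cv2.polylines(big,[q.reshape(-1,1,2)],True,col,1)
circ(.5856,-.1002,.1394,.029,(0,0,255)); circ(.5856,-.1002,.1834,.006,(0,255,0))
circ(.5865,-.101,.0935,.013,(255,255,0)); circ(.5865,-.101,.06,.033,(255,0,255))
cv2.imwrite("pics/o2.png",big)
```

```text
(no output)
```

View pics/o2.png

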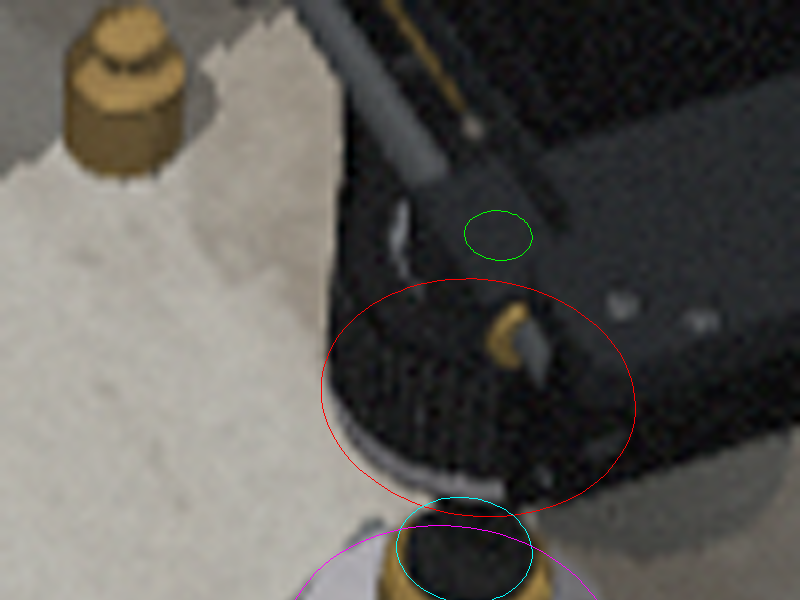

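Run:
```python
from h import *
a=np.linspace(0,2*np.pi,90)
def go(f,x0,y0,circs,w=75):
    c=load(f); im=c["pixels"][:,:,::-1].copy()
    big=cv2.resize(im[y0:y0+w,x0:x0+w],(400,400),interpolation=cv2.INTER_CUBIC);k=400/w
    for cx,cy,z,r,col in circs:
        p=proj(c,np.c_[cx+r*np.cos(a),cy+r*np.sin(a),0*a+z])
        q=((p-[x0,y0]+.5)*k).astype(int); cv2.polylines(big,[q.reshape(-1,1,2)],True,col,1)
    return big
C=[(.4809,.1879,0,.029,(0,0,255)),(.4809,.1879,.04,.029,(0,255,0)),(.4809,.1879,.044,.006,(255,255,0))]
cv2.imwrite("pics/o3.png",np.hstack([go("scene0.npz",195,190,C),go("top0.npz",168,220,C)]))
```

```text
(no output)
```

View pics/o3.png

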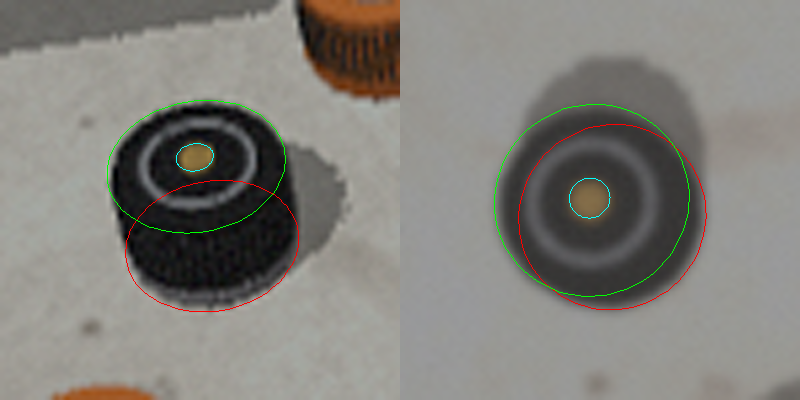

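The fingers hold the collar, and the projected outlines agree to about 1 px. I'll lower it in steps and watch the force.

Request:
send_rows(
  moves=[0,0,0,0,0,-1.5,-1,0,0,0,0,0,-1.5,-1,0,0,0,0,0,-1,-1,0,0,0,0,0,-0.5,-1,0,0,0,0,0,0,-1,0,0,0,0,0,0,-1],
)

```text
time_s: 6.3
position: [0.5868, -0.1009, 0.1063]
tcp_rot: [[-0.905, 0.425, 0.001], [0.425, 0.905, -0.0], [-0.001, 0.0, -1.0]]
force: [-1.0, -0.1, -1.0]
opening: 0.643
```

Request:
send_rows(
  moves=[0,0,0,0,0,-0.3,-1,0,0,0,0,0,-0.3,-1,0,0,0,0,0,0,-1,0,0,0,0,0,0,-1],
)

```text
time_s: 6.7
position: [0.5864, -0.1011, 0.0999]
tcp_rot: [[-0.905, 0.426, -0.0], [0.426, 0.905, 0.0], [0.0, -0.0, -1.0]]
force: [0.3, -0.4, -1.4]
opening: 0.647
```

Request:
send_rows(
  moves=[0,0,0,0,0,-0.2,-1,0,0,0,0,0,-0.2,-1,0,0,0,0,0,0,-1,0,0,0,0,0,0,-1],
)

```text
time_s: 7.1
position: [0.5864, -0.101, 0.0958]
tcp_rot: [[-0.905, 0.426, -0.0], [0.426, 0.905, 0.0], [0.0, -0.0, -1.0]]
force: [-0.2, -0.0, -1.9]
opening: 0.649
```

Request:
send_rows(
  moves=[0,0,0,0,0,-0.2,-1,0,0,0,0,0,-0.2,-1,0,0,0,0,0,-0.2,-1,0,0,0,0,0,0,-1,0,0,0,0,0,0,-1],
)

```text
time_s: 7.6
position: [0.5864, -0.101, 0.0898]
tcp_rot: [[-0.905, 0.426, -0.0], [0.426, 0.905, 0.0], [0.0, -0.0, -1.0]]
force: [0.9, -0.5, -2.5]
opening: 0.648
```

Request:
send_rows(
  moves=[0,0,0,0,0,-0.2,-1,0,0,0,0,0,-0.2,-1,0,0,0,0,0,0,-1,0,0,0,0,0,0,-1],
)

```text
time_s: 8.0
position: [0.5865, -0.1011, 0.0859]
tcp_rot: [[-0.905, 0.426, 0.0], [0.426, 0.905, -0.0], [-0.0, -0.0, -1.0]]
force: [-0.5, 0.9, -1.1]
opening: 0.642
```

Request:
send_rows(
  moves=[0,0,0,0,0,-0.15,-1,0,0,0,0,0,0,-1,0,0,0,0,0,0,-1],
)

```text
time_s: 8.3
position: [0.5867, -0.1012, 0.0853]
tcp_rot: [[-0.905, 0.426, 0.001], [0.426, 0.905, -0.0], [-0.001, 0.0, -1.0]]
force: [-1.5, 0.7, 6.1]
opening: 0.644
```

Request:
send_rows(
  moves=[0,0,-4,0,0,0,-1,0,0,-4,0,0,0,-1,0,0,-4,0,0,0,-1,0,0,-4,0,0,0,-1,0,0,-4,0,0,0,-1],
)

```text
time_s: 8.8
position: [0.5874, -0.1011, 0.0853]
tcp_rot: [[-0.703, 0.711, 0.002], [0.711, 0.703, -0.0], [-0.002, 0.001, -1.0]]
force: [1.2, 1.4, 3.8]
opening: 0.647
```

```bash
python3 look.py 3
```

```text
{'time_s': 8.8, 'joint_positions': [-20.5109, 38.442, 92.7998, 0.0317, 48.6327, -65.1835], 'position': [0.5874, -0.1011, 0.0853], 'tcp_rot': [[-0.7028, 0.7114, 0.0022], [0.7114, 0.7028, -0.0004], [-0.0018, 0.0013, -1.0]], 'force': [1.1954, 1.3555, 3.835], 'moment': [0.2291, -0.0274, 0.07], 'opening': 0.6472}
```

View pics/a3.png

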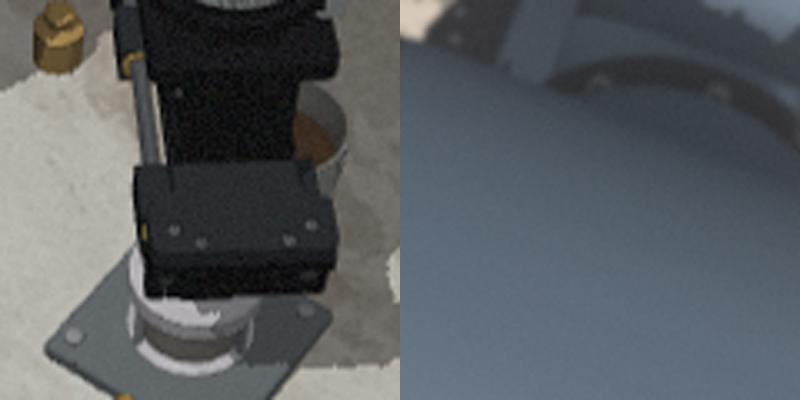

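Request:
send_rows(
  moves=[0,0,-4,0,0,-0.05,-1,0,0,-4,0,0,0,-1,0,0,0,0,0,0,-1],
)

```text
time_s: 9.2
position: [0.5879, -0.101, 0.0851]
tcp_rot: [[-0.599, 0.801, 0.003], [0.801, 0.599, -0.0], [-0.002, 0.003, -1.0]]
force: [0.5, 0.8, 6.8]
opening: 0.645
```

Request:
send_rows(
  moves=[0,0,-4,0,0,0,-1,0,0,-4,0,0,0,-1,0,0,0,0,0,0,-1],
)

```text
time_s: 9.5
position: [0.5881, -0.1013, 0.0852]
tcp_rot: [[-0.482, 0.876, 0.004], [0.876, 0.482, -0.001], [-0.003, 0.003, -1.0]]
force: [0.7, 0.0, 7.9]
opening: 0.648
```

Request:
send_rows(
  moves=[0,0,-4,0,0,0,-1,0,0,-4,0,0,0,-1,0,0,0,0,0,0,-1],
)

```text
time_s: 9.8
position: [0.5876, -0.1014, 0.085]
tcp_rot: [[-0.355, 0.935, 0.003], [0.935, 0.355, -0.001], [-0.002, 0.002, -1.0]]
force: [-0.3, 0.1, 7.1]
opening: 0.65
```

Request:
send_rows(
  moves=[0,0,-4,0,0,0,-1,0,0,-4,0,0,0,-1,0,0,0,0,0,0,-1],
)

```text
time_s: 10.1
position: [0.5876, -0.1006, 0.084]
tcp_rot: [[-0.223, 0.975, 0.003], [0.975, 0.223, 0.0], [-0.0, 0.003, -1.0]]
force: [1.9, 2.7, 0.5]
opening: 0.644
```

The force fell and z dropped, so the keyways may have met the pins. I'll stop turning and press down.

Request:
send_rows(
  moves=[0,0,0,0,0,-0.2,-1,0,0,0,0,0,0,-1,0,0,0,0,0,0,-1],
)

```text
time_s: 10.4
position: [0.5881, -0.1008, 0.0819]
tcp_rot: [[-0.222, 0.975, 0.003], [0.975, 0.222, 0.0], [-0.0, 0.003, -1.0]]
force: [5.1, 3.4, 0.9]
opening: 0.649
```

Request:
send_rows(
  moves=[0,0,-2,0.06,0.04,-0.1,-1,0,0,0,0,0,-0.2,-1,0,0,0,0,0,0,-1,0,0,0,0,0,0,-1],
)

```text
time_s: 10.8
position: [0.5877, -0.1003, 0.0785]
tcp_rot: [[-0.189, 0.982, 0.001], [0.982, 0.189, 0.001], [0.0, 0.001, -1.0]]
force: [3.9, 3.8, -0.5]
opening: 0.646
```

```bash
python3 -c "
from rig import *
s=read_state();print(s['moment'],s['force'],s['position'])"
```

```text
[ 0.67748017 -0.72943738  0.00686517] [ 3.94083741  3.81806938 -0.49387489] [ 0.58770732 -0.10025508  0.07852049]
```

Request:
send_rows(
  moves=[0,0,0,0.04,0.05,-0.15,-1,0,0,0,0,0,-0.2,-1,0,0,0,0,0,0,-1,0,0,0,0,0,0,-1],
)

```text
time_s: 11.2
position: [0.5877, -0.1001, 0.075]
tcp_rot: [[-0.188, 0.982, 0.0], [0.982, 0.188, 0.0], [0.0, 0.0, -1.0]]
force: [4.9, 3.1, -0.3]
opening: 0.646
```

Request:
send_rows(
  moves=[0,0,0,0,0,-0.2,-1,0,0,0,0,0,-0.2,-1,0,0,0,0,0,0,-1,0,0,0,0,0,0,-1],
)

```text
time_s: 11.6
position: [0.5878, -0.1002, 0.0723]
tcp_rot: [[-0.188, 0.982, 0.001], [0.982, 0.188, -0.0], [-0.0, 0.001, -1.0]]
force: [2.9, 3.7, 6.2]
opening: 0.645
```

Request:
send_rows(
  moves=[0,0,0,0.04,0.04,-0.2,-1,0,0,0,0,0,0,-1,0,0,0,0,0,0,-1],
)

```text
time_s: 11.9
position: [0.5878, -0.1001, 0.071]
tcp_rot: [[-0.188, 0.982, 0.0], [0.982, 0.188, -0.001], [-0.001, 0.0, -1.0]]
force: [0.2, 3.6, 11.0]
opening: 0.647
```

Request:
send_rows(
  moves=[0,0,0,0,0,-0.2,-1,0,0,0,0,0,0,-1,0,0,0,0,0,0,-1],
)

```text
time_s: 12.2
position: [0.5878, -0.1001, 0.0709]
tcp_rot: [[-0.188, 0.982, 0.001], [0.982, 0.188, -0.001], [-0.001, 0.0, -1.0]]
force: [-2.3, 3.1, 21.2]
opening: 0.643
```

Request:
send_rows(
  moves=[0,0,0,0,0,-0.2,-1,0,0,0,0,0,0,-1,0,0,0,0,0,0,-1],
)

```text
time_s: 12.5
position: [0.5879, -0.1001, 0.0709]
tcp_rot: [[-0.189, 0.982, 0.001], [0.982, 0.189, -0.002], [-0.002, 0.001, -1.0]]
force: [-4.7, 4.9, 33.1]
opening: 0.651
```

It meets a hard stop at TCP z 0.0709, which is exactly the 60 mm flange plus the 11 mm grip offset. I'll ease off the excess push slightly and check by eye.

Request:
send_rows(
  moves=[0,0,0,0,0,0.15,-1,0,0,0,0,0,0,-1,0,0,0,0,0,0,-1,0,0,0,0,0,0,-1,0,0,0,0,0,0,-1,0,0,0,0,0,0,-1,0,0,0,0,0,0,-1,0,0,0,0,0,0,-1],
)

```text
time_s: 13.3
position: [0.5879, -0.1001, 0.0709]
tcp_rot: [[-0.188, 0.982, 0.001], [0.982, 0.188, -0.001], [-0.002, 0.001, -1.0]]
force: [-2.0, 3.8, 24.2]
opening: 0.645
```

```bash
python3 look.py 4
python3 - <<'E'
from h import *
c=load("scene4.npz");x0,y0,w=350,200,100
big=cv2.resize(c["pixels"][y0:y0+w,x0:x0+w,::-1],(600,600),interpolation=cv2.INTER_CUBIC)
cv2.imwrite("pics/o4.png",big); cv2.imwrite("pics/s4.png",c["pixels"][:,:,::-1])
E
```

```text
{'time_s': 13.3, 'joint_positions': [-20.3656, 39.7405, 93.0922, -0.0776, 47.0951, -31.176], 'position': [0.5879, -0.1001, 0.0709], 'tcp_rot': [[-0.1885, 0.9821, 0.0008], [0.9821, 0.1885, -0.0014], [-0.0015, 0.0006, -1.0]], 'force': [-2.0163, 3.7737, 24.244], 'moment': [0.5267, 0.7213, -0.0457], 'opening': 0.6446}
```

View pics/o4.png

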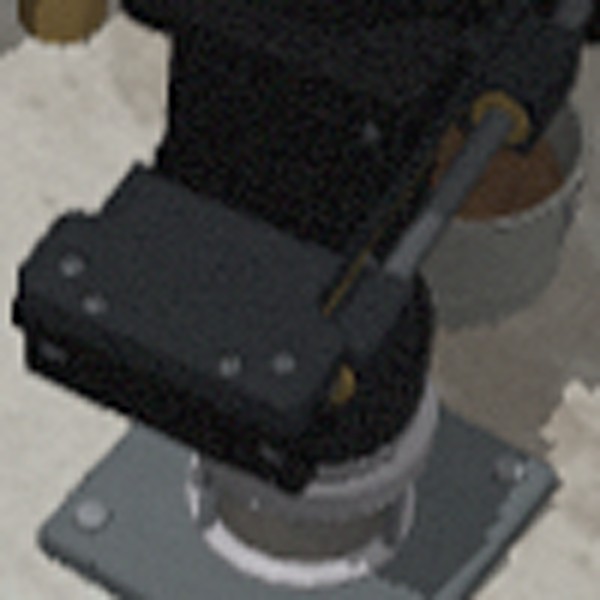

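View pics/s4.png

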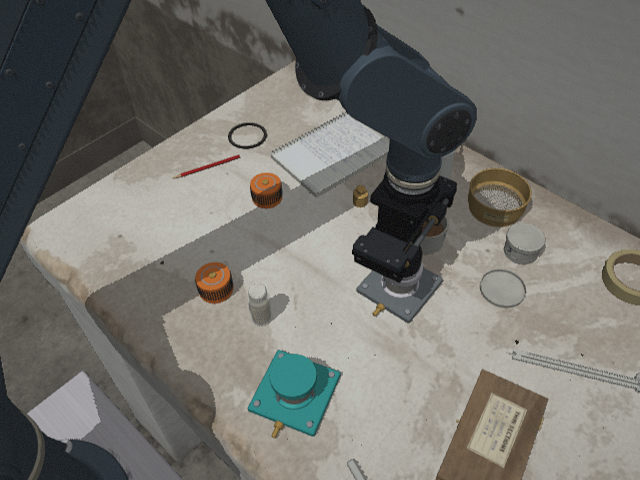

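In the zoomed scene view the collar's lower edge lies on the flange, at about (410,280) in full pixels. The vial (258,300), weight (361,195) and tin (425,230) are where they started. Handing in.

```bash
python3 -c "
from rig import *
print(hand_in());s=read_state();print(s['position'],s['force'],s['opening'])"
```

```text
the job is handed in; nothing more can be done
None
the job is handed in; nothing more can be done
```

I closed the pressure cell and handed the job in with the fingers still gripping the collar and pressing it down on the flange. `hand_in()` gives no verdict, and no state could be read afterwards.

- **What I did:** I gripped the black collar, carried it over the neck and lowered it until it met the pins at TCP z of about 0.085 m. I turned it roughly 50° clockwise (seen from above) under about 7 N until the force fell away and it dropped. I then pushed it against the spring to a hard stop.
- **Seating:** The stop came at TCP z = 0.0709 m, which is the 60 mm flange height plus the 11 mm grip offset. Pushing further raised the force from 11 N to 33 N with almost no movement, so I backed off to about 24 N.
- **Last checks:** At 13.3 s the collar was held (opening 0.645), still and upright to within about 0.002 rad, judged from the tool. The scene picture showed it on the flange, with the vial, tin and weight where they started.
- **Disagreements:**
  - The two cameras differed by about 2 mm on the cell's position.
  - The collar settled about 1.5 mm from my camera estimate, which is within the stated calibration accuracy.
  - A sideways force of about 4 N remained.
  - Spring contact showed up a little later than the nominal height.
  - In the last picture the gripper hid most of the collar and the arm blocked the top view, so the seating rests mainly on the height and force readings.

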